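# Lower the dust cover over the toy camera body

### The arm

A 6-joint arm with a two-finger parallel gripper is mounted at the origin on the work surface. World frame = base frame: x ahead of the robot, y to its left, z up, the work surface at z = 0. Lengths are in m, angles in degrees, forces in N, time in s.
With the tool pointing down it reaches from about 0.325 to 0.85 m from the base axis. Payload 15.5 kg.
Tool frame: the origin (TCP) lies at the very end of the fingers, on their centre line; the grasp point (between the pads) lies arm.grip_depth behind it (arm.grip_depth is the distance from the TCP to the grasp point, in m); z points along the fingers, y is the line along which they close (so a half turn about z gives the same grasp; the last joint's range is limited). The gripper opens to 91 mm and grips with 3 to 60 N. Pads are 32 mm wide; open, the fingers measure 118 mm over their backs; the gripper's body (76 mm by 178 mm) begins 60 mm behind the grasp point.
Start: joints at [-74.456, 28.281, 77.091, -0, 74.628, -5.472], TCP at [0.224, -0.583, 0.214] pointing down, gripper open.
Joint ranges: [-166.48, 166.48], [-47.26, 123.95], [12.59, 153.08], [-70.14, 250.14], [6.76, 159.57], [-176.63, 176.63]. Speed limits (degrees/s): [108.29, 108.29, 147.25, 172.46, 172.46, 172.46].

### API

Orientations are given as a 3x3 rotation matrix whose columns are the frame's x, y, z axes.
In Python, from rig import arm gives the robot as it stands. Calls block until the motion is done:
- arm.move_to(position, orientation): joint-space move of the TCP to a pose.
- arm.move_l(position, orientation=None, feed=0.15): straight line of the TCP; orientation=None keeps the orientation; feed is the mean speed in m/s.
- arm.move_joints(angles): joint-space move.
- arm.grip(opening): finger opening in m; the grip force is fixed at half the most; returns when the fingers have stopped.
- arm.sleep(seconds).
- arm.solve_ik(position, orientation): joint angles nearest the present ones, or None.
- arm.snapshot(name): name is "side" or "top"; returns the picture (480x640x3 uint8, red, green, blue); there is no depth.
- arm.get_calibration(name): a dict with "intrinsics" (3x3 intrinsics, pixels), "cam_to_world" (4x4, takes a point from camera to world coordinates). Camera axes: x right, y down, z forward; pixel columns grow to the right and rows downward; lengths in m; the calibration is good to about 2 mm. A picture is of the moment at which its call begins. get_calibration takes no time and is no camera call.
A pose or a line that the arm cannot do raises arm.Unreachable and nothing moves.
- arm.sign_off(): hands the job in; it is judged then, once.
Readings, each from a call of its own:
- arm.current_t(): time.
- arm.current_joint_positions(): joint angles.
- arm.current_dq(): joint speeds.
- arm.current_tau(): joint torques, N m.
- arm.current_ee_pos(): TCP position.
- arm.current_tool_rot(): TCP orientation.
- arm.current_force(): force on the tool from outside, world axes, zero at the start.
- arm.current_torque(): the same for the moment, N m.
- arm.current_width(): finger opening in m.
- arm.current_grasp_force(): force on a finger pad.
Only numpy, scipy, OpenCV 4.12 (cv2) and the standard library are available. Lean on these libraries where they do the work, as an engineer would, in place of code of your own. Each camera call takes 0.05 s, during which the arm holds its last target. There are 200 camera calls.

### The job

Two nests with hinged clear dust covers stand open on the bench. Take the cover of the nest that holds the toy camera body and lower it gently all the way down onto its stops, without letting it drop or slam, then let go of it; leave the camera body lying in its nest and the other cover standing open as it is.

Things in the scene. Friction and masses are not known exactly. Their poses are not given: they have to be found in the camera images.
- cover (a joint): Hinge of the cover to lower, on the nest with the camera body. 0 = closed, level on its stops; 1.57 = upright; limit 1.9. Starts at 1.4 to 1.8. A stiff hinge holds it between about 1.35 and 1.8; below about 1.2 it falls shut if not held, too hard (let go within 5 mm of its stops it lands softly). Gentle: the grip nears the stops slower than 0.25 m/s. It swings down towards the robot; 0.24 kg.
- cover_grip (a point): Centre of that cover's black grip: round bar, diameter 24, length 30 mm along the hinge line; pinched by its flat ends it turns between the fingers as the cover swings. On a 14 mm wide stalk at the middle of the free edge, 155 mm from the hinge line, 35 mm beyond the frame. Open: about 210 mm above the bench; closed: 56 mm, in front of the nest, free below. y axis along the hinge line.
- nest_hinge (a point): Middle of that cover's hinge line, fixed, at the back of the grey nest box (110 front to back x 150 x 50 mm), 56 mm above the bench. y along the hinge line, z up, x level from nest front to back (away from the robot). At joint value q the grip centre is 155 mm*cos(q) along -x and 155 mm*sin(q) along z from here. Cover: aluminium frame 120 x 150 x 6 mm, clear window.
- camera_center (a point): Middle of the teal toy camera body, 64 x 104 x 32 mm with a lens ring 7 mm high on top, lying loose on its back on the floor of its nest, wholly below the closed cover.
- other_cover_grip (a point): Centre of the grip of the other cover, same make and size, standing open at 1.4 to 1.8 on the nest without a camera body (only a small white viewfinder insert lies in it). The two nests stand side by side, about 340 mm apart; either may be on the left.
Things that resemble listed ones, but are neither listed nor needed, are in the scene too. Leave any pink or yellow look-alike of the part that bears cover alone.

How it is judged:
By the outcome, as a careful person would: the job done as asked, in the order asked, and still so for the second after the job is handed in, with the robot touching nothing.
It also fails if it takes over 35 s, if anything falls off the work surface, if the arm or the gripper's body presses on something with over 40 N, if the wrist force passes 120 N, or if a joint passes its speed limit or range.

## Working session

There is one attempt and no reset: what is moved stays moved. The work goes in short steps, each a Python script; the robot and the scene stay as the last script left them, time stands still between calls to the robot, and variables do not carry over. Pictures are saved under pics/ and viewed, at most 10 in all, crops included, and the job is handed in when it is done.

```bash
mkdir -p pics
python3 - <<'E'
from rig import arm
import cv2
for n in("side","top"):
    cv2.imwrite(f"pics/{n}0.png",arm.snapshot(n)[:,:,::-1]); c=arm.get_calibration(n); print(n,c["intrinsics"],c["cam_to_world"])
print(arm.grip_depth,arm.current_width(),arm.current_tool_rot())
E
```

```text
side [[600.67304703   0.         320.41007008]
 [  0.         600.67304703 236.72815367]
 [  0.           0.           1.        ]] [[-0.9979334  -0.04352362  0.04727186  0.4082272 ]
 [-0.0634169   0.54854793 -0.83371066  0.96359885]
 [ 0.01035522 -0.83498554 -0.55017444  0.7553456 ]
 [ 0.          0.          0.          1.        ]]
top [[505.26026376   0.         313.80702352]
 [  0.         505.26026376 247.06159428]
 [  0.           0.           1.        ]] [[-0.0041038  -0.99831678  0.05785127  0.4196736 ]
 [-0.99989059  0.00491869  0.0139506  -0.09278591]
 [-0.01421167 -0.05778769 -0.99822774  1.07223447]
 [ 0.          0.          0.          1.        ]]
0.0188 0.0910818937198708 [[ 9.33480433e-01  3.58628174e-01 -3.37360028e-04]
 [ 3.58628327e-01 -9.33479834e-01  1.05921966e-03]
 [ 6.49472289e-05 -1.10974769e-03 -9.99999382e-01]]
```

View pics/side0.png

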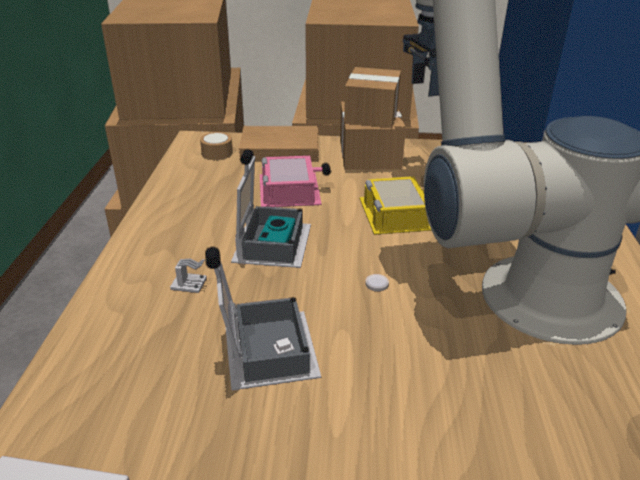

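View pics/top0.png

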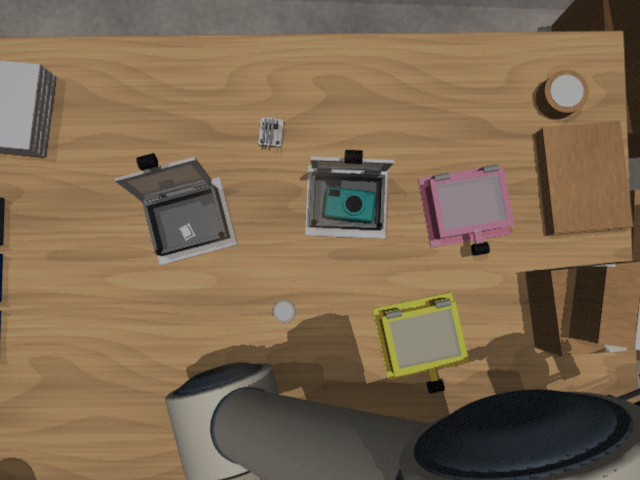

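The images show three kinds of candidate:
- **Camera nest:** teal body at top (350,204) and side (280,226). Its grip is at top (353,157) and side (247,157).
- **Other open nest:** white insert, grip at top (148,161) and side (212,257).
- **Look-alikes:** pink cover with grip at top (480,249), and yellow cover with grip at top (435,386). Both are closed.

I choose the grip at top (353,157), and check it in a crop.

```bash
cat > h.py <<'E'
import numpy as np,cv2
from rig import arm
def ray(n,p):
    c=arm.get_calibration(n);T=c["cam_to_world"];d=T[:3,:3]@np.linalg.solve(c["intrinsics"],[p[0],p[1],1]);return T[:3,3],d/np.linalg.norm(d)
def onplane(n,p,z):
    o,d=ray(n,p);return o+d*(z-o[2])/d[2]
def tri(pa,pb):
    a,u=ray("top",pa);b,v=ray("side",pb);s=np.linalg.lstsq(np.c_[u,-v],b-a,rcond=None)[0]
    p,q=a+u*s[0],b+v*s[1];return (p+q)/2,np.linalg.norm(p-q)
def dark(img,c,r=14,t=45):
    x,y=c;m=np.zeros(img.shape[:2],np.uint8);m[y-r:y+r,x-r:x+r]=(img.max(2)<t)[y-r:y+r,x-r:x+r]
    k,l,s,ce=cv2.connectedComponentsWithStats(m);i=1+np.argmax(s[1:,4]);return ce[i],s[i],cv2.minAreaRect(np.argwhere(l==i)[:,::-1].astype(np.float32))
E
python3 - <<'E'
from h import *
t=cv2.imread("pics/top0.png");s=cv2.imread("pics/side0.png")
A=dark(t,(353,157));B=dark(s,(247,157));print(A,B,tri(A[0],B[0]))
A=dark(t,(148,161));B=dark(s,(212,257));print(tri(A[0],B[0]))
a=cv2.resize(t[140:245,295:400],None,fx=5,fy=5,interpolation=cv2.INTER_CUBIC)
b=cv2.resize(s[145:270,225:315],(275*1,382),interpolation=cv2.INTER_CUBIC)
o=np.zeros((525,800,3),np.uint8);o[:,:525]=a;o[:382,525:]=b;cv2.imwrite("pics/crop.png",o)
E
```

```text
(array([353.23148148, 156.64351852]), array([345, 150,  17,  14, 216], dtype=int32), ((353.0, 156.5), (13.0, 16.0), 90.0)) (array([246.35772358, 156.36585366]), array([241, 150,  12,  14, 123], dtype=int32), ((246.3000030517578, 156.39999389648438), (8.9442720413208, 13.86362075805664), 26.56505012512207)) (array([ 0.62576833, -0.14931325,  0.21106106]), np.float64(0.0008523148615178862))
(array([0.61978099, 0.20813778, 0.2087908 ]), np.float64(0.0003845397295704017))
```

View pics/crop.png

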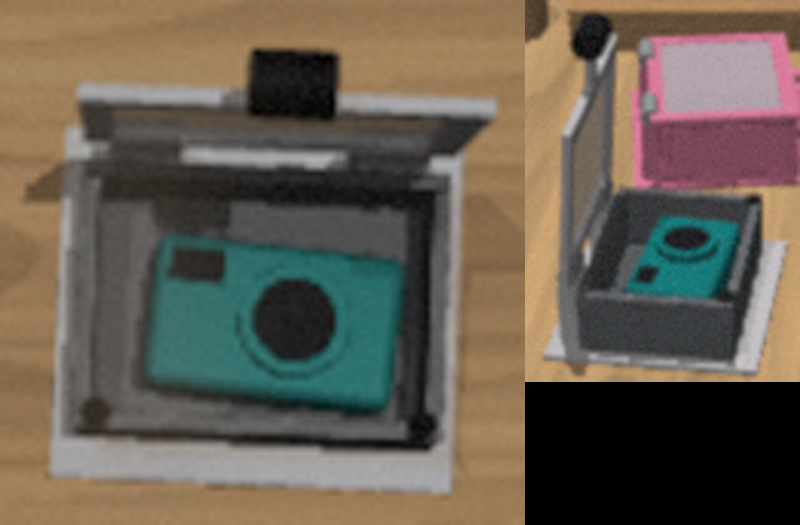

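The crop confirms the choice: the teal camera body (crop 275,325) sits under the cover whose black grip is at crop (293,82), beside the closed pink one. The box front rim runs from crop (75,433) to (437,447). Next I get the hinge from that rim and approach.

Run:
```python
from h import *
f=lambda x,y,z:onplane("top",(295+x/5,140+y/5),z)
rim=[f(75,433,.05),f(437,447,.05)]; top=[f(80,88,.176),f(495,103,.176)]; base=[f(52,475,.0),f(450,490,.0)]
for a,b in(rim,top,base):
    d=a-b; print((a+b)/2,np.linalg.norm(d),np.degrees(np.arctan2(-d[0],d[1])))
arm.move_l([0.224,-0.583,0.42],feed=0.3)
yaw=np.mean([np.arctan2(-(a-b)[0],(a-b)[1]) for a,b in(rim,top,base)])
X=np.array([np.cos(yaw),np.sin(yaw),0]);Y=np.array([-np.sin(yaw),np.cos(yaw),0])
g=np.array([0.6258,-0.1493,0.211]); m=(rim[0]+rim[1])/2
h=g+X*(X@(m-g)+.11); h[2]=.056
print("yaw",np.degrees(yaw),"hinge",h,"q",np.arctan2(g[2]-.056,-(X@(g-h))),"lat",Y@(m-g))
best=None
for s in(1,-1):
    R=np.c_[s*X,-s*Y,[0,0,-1]] if 0 else np.c_[np.cross(s*Y,[0,0,-1]),s*Y,[0,0,-1]]
    q=arm.solve_ik(g+[0,0,.06],R); print(s,q)
    if q is not None and (best is None or abs(q[5])<best[0]): best=(abs(q[5]),R)
R=best[1]; np.savez("st.npz",R=R,X=X,Y=Y,h=h,g=g)
arm.move_to(g+[0,0,.06],R)
print(arm.current_t(),arm.current_ee_pos(),arm.current_force())
for n in("side","top"): cv2.imwrite(f"pics/{n}1.png",arm.snapshot(n)[:,:,::-1])
```

```text
[ 0.51734327 -0.14431484  0.05      ] 0.14690368279834268 -2.53849825648954
[ 0.62926079 -0.15019404  0.176     ] 0.14877109247602668 -2.5227110706076274
[ 0.50398733 -0.14455033  0.        ] 0.16925046506116298 -2.4658817305381056
yaw -2.509030352545091 hinge [ 0.62722764 -0.14936256  0.056     ] q 1.561577152465054 lat 0.0002324902609931092
1 [-1.87338870e+01  2.72507632e+01  6.96918274e+01 -2.54444375e-14
  8.30574094e+01 -1.06224857e+02]
-1 [-1.87338870e+01  2.72507632e+01  6.96918274e+01 -2.54444375e-14
  8.30574094e+01  7.37751433e+01]
3.1167 [ 0.62574194 -0.1501279   0.27120857] [ 0.14119908 -0.3995961   0.05193058]
```

View pics/side1.png

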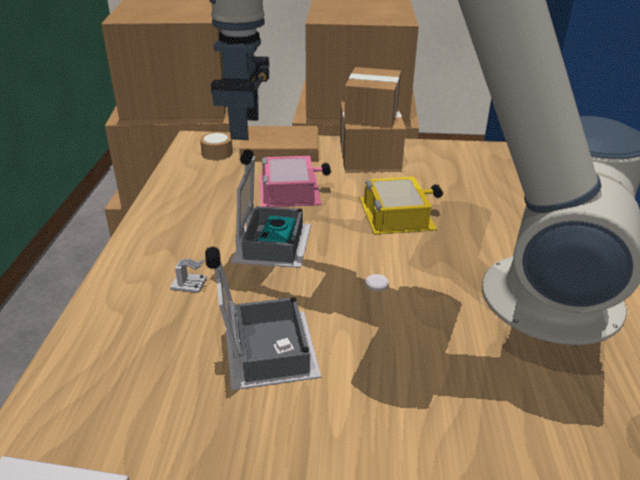

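The gripper at side (240,130) is lined up above the grip at (247,157), and both nests are undisturbed. The widths measured (147 mm box, 149 mm cover) and the hinge-to-box match fit the description. Now I descend, pinch and check.

Run:
```python
from h import *
S=np.load("st.npz");R,g=S["R"],S["g"]
arm.move_l(g-[0,0,arm.grip_depth],R,feed=.06)
print(arm.current_force())
arm.grip(0.02)
print(arm.current_t(),arm.current_width(),arm.current_grasp_force(),arm.current_force(),arm.current_torque(),arm.current_ee_pos())
s=arm.snapshot("side");t=arm.snapshot("top")
o=np.hstack([cv2.resize(x,(400,400),interpolation=cv2.INTER_CUBIC) for x in(s[60:260,170:370],t[100:260,270:430])])
cv2.imwrite("pics/g.png",o[:,:,::-1])
```

```text
[ 0.17210109  0.23127606 -0.28319391]
5.6417 0.029812006017999635 29.99991238117218 [-0.84553977 -2.31591608 -0.52484241] [-0.33883283  0.01752099 -0.09631134] [ 0.62579692 -0.14951284  0.19218447]
```

View pics/g.png

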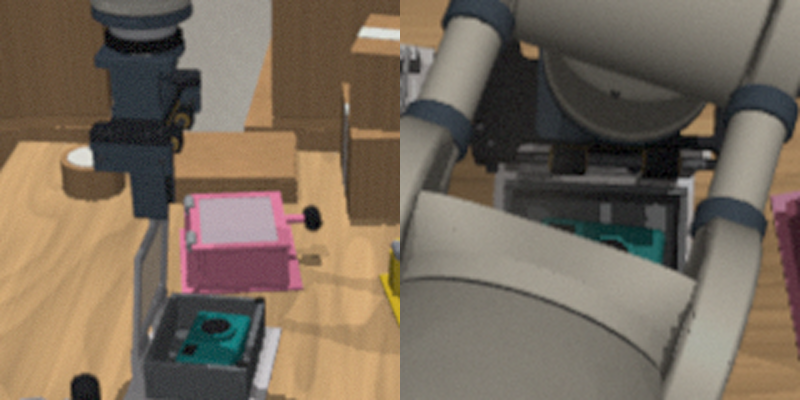

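The fingers (crop 150,185) enclose the grip, and the 29.8 mm width matches the 30 mm bar. Now I follow the arc, watching the force and correcting the radius if it builds.

Run:
```python
from h import *
S=np.load("st.npz");R,g,h,X=S["R"],S["g"],S["h"],S["X"]
gd=np.array([0,0,arm.grip_depth])
q0=np.arctan2(g[2]-h[2],-(X@(g-h)))
for q in np.linspace(q0,0.16,13)[1:]:
    p=h+.155*(-np.cos(q)*X+np.array([0,0,np.sin(q)]))-gd
    arm.move_l(p,R,feed=.07)
    F=arm.current_force();u=-np.cos(q)*X+np.array([0,0,np.sin(q)])
    print(round(q,2),np.round(F,1),"rad",round(F@u,1),"w",round(arm.current_width(),4))
    if np.linalg.norm(F)>35: print("stop");break
print(arm.current_t())
```

```text
1.44 [  0.3  -4.1 -11. ] rad -11.0 w 0.0299
1.33 [  3.6  -5.3 -16.8] rad -17.2 w 0.0294
1.21 [  7.   -4.8 -18.1] rad -19.5 w 0.0296
1.09 [  7.9  -4.2 -17.5] rad -19.3 w 0.03
0.98 [  9.3  -2.8 -13.9] rad -16.8 w 0.03
0.86 [  8.6  -0.7 -10.8] rad -13.8 w 0.0295
0.74 [ 8.5 -1.2 -8.3] rad -11.9 w 0.0302
0.63 [ 7.5  0.9 -5.2] rad -9.1 w 0.0296
0.51 [ 6.8  1.2 -5.5] rad -8.6 w 0.0299
0.39 [ 7.3  2.2 -2.7] rad -7.7 w 0.0297
0.28 [ 6.   2.6 -2.7] rad -6.4 w 0.0302
0.16 [ 5.6  4.5 -1.2] rad -5.5 w 0.0296
10.6417
```

Run:
```python
from h import *
S=np.load("st.npz");R,h,X=S["R"],S["h"],S["X"]
gd=np.array([0,0,arm.grip_depth]); f0=arm.current_force()[2]
for q in np.arange(.14,-.05,-.02):
    arm.move_l(h+.155*(-np.cos(q)*X+np.array([0,0,np.sin(q)]))-gd,R,feed=.03)
    F=arm.current_force(); print(round(q,2),np.round(F,1))
    if F[2]>f0+7: break
print(arm.current_t(),arm.current_ee_pos()+gd,arm.current_width())
s=arm.snapshot("side");t=arm.snapshot("top")
o=np.hstack([cv2.resize(x,(400,400),interpolation=cv2.INTER_CUBIC) for x in(s[100:300,200:400],t[130:290,270:430])])
cv2.imwrite("pics/c.png",o[:,:,::-1])
```

```text
0.14 [ 5.   3.4 -0.6]
0.12 [ 5.3  2.6 -0.4]
0.1 [ 4.3  3.6 -1. ]
0.08 [ 4.9  3.9 -0.7]
0.06 [ 5.4  4.3 -0.3]
0.04 [4.8 3.6 0.4]
0.02 [ 4.4  4.2 -0. ]
0.0 [ 1.3  4.5 17.8]
12.6417 [ 0.47270913 -0.14241287  0.05640107] 0.02979122276422021
```

View pics/c.png

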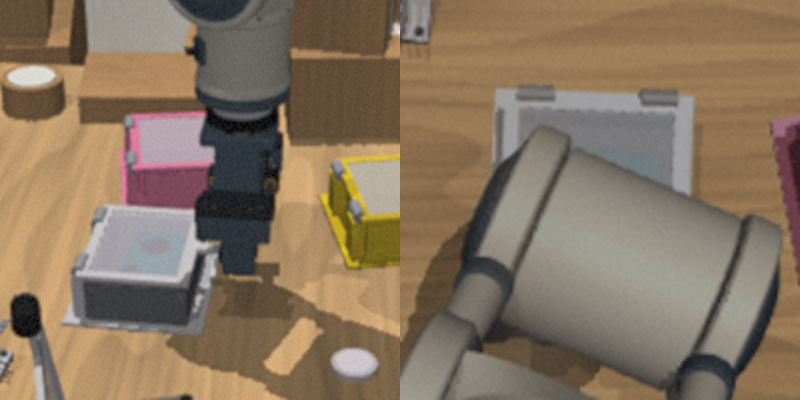

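The cover lies level on its stops (crop 145,240), with contact felt at grip z = 56 mm. Now I release it, rise straight up and check.

Run:
```python
from h import *
p=arm.current_ee_pos();arm.grip(.07);print(arm.current_force())
arm.move_l(p+[0,0,.03],feed=.04);arm.move_l(p+[0,0,.22],feed=.15)
print(arm.current_t(),arm.current_force(),arm.current_width())
cv2.imwrite("pics/end.png",arm.snapshot("side")[:,:,::-1])
```

```text
[-0.70998915 -0.3011703   0.36059797]
15.825 [-0.08045615  0.35865248 -0.58683602] 0.07015048010050402
```

View pics/end.png

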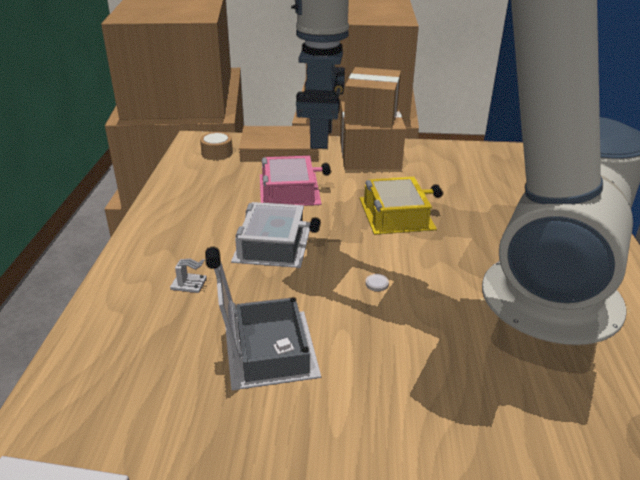

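The cover is closed with its grip at (315,225), the camera body is visible under the window at (275,225), the other cover still stands open at (212,257), and the robot is clear of everything.

```bash
python3 -c "
from rig import arm
print(arm.sign_off())"
```

```text
the job is handed in; nothing more can be done
None
```

I lowered the camera-body nest's cover gently onto its stops and let go of it (about 16 s on the robot's clock); the camera body is still in its nest, the other cover still stands open, and the job is handed in.

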